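# Walk the cast block round until it sits against the fence

### The job

Walk the heavy cast block round and forward until its far face sits flat against the steel fence: push the two lugs on its near face in turn, the left lug first, with at least two pushes on each, letting go of one lug before you push the other. Push only, with the fingertips or the outside of the fingers: the block stays flat on the worktop, is never lifted or tipped, and no part of its face may hang past an end of the fence. Leave the canister, vial, flange, bottle and battery where they stand.

Things in the scene. Friction and masses are not known exactly. Their poses are not given: they have to be found in the camera images.
- block: Loose cast aluminium block, 80 (x) x 120 (y) x 45 mm high, 0.75 to 1 kg, too wide to grip; screw heads stand 4 mm above its top. Origin: centre of its underside. +x points to its flat far face (40 mm from the origin), +y to its left end. A push of 4 to 8 N slides it; a push on one lug, square to the near face, also turns it: about 0.1 rad per 12 mm. It starts with its left end turned back
- left_lug: Push lug: aluminium pad fixed to the left end of the block's near (-x) face, 30 mm wide (y), 39 mm high, standing 11 mm proud. Origin: centre of the pad, at (-45, +44, 22.5) mm in the block's frame. Push on its -x face, at x = -51 mm in the block's frame, from 3 to 42 mm above the worktop
- right_lug: The same push lug at the right end of the near face, centre at (-45, -44, 22.5) mm in the block's frame
- face_left (a point): Point on the block's flat far face, 3 mm in from its left end, at (40, 57, 22.5) mm in the block's frame
- face_right (a point): Point on the block's flat far face, 3 mm in from its right end, at (40, -57, 22.5) mm in the block's frame
- fence: Straight dark steel angle fixed to the worktop beyond the block. Its upright near face is 240 mm long (y) and 40 mm high; the screwed foot lies behind it. Origin: middle of the near face, on the worktop; +x points away from the block, +y along the fence to the left. The block is home when its far face lies in the plane x = 0 of this frame. It does not yield
- canister: Loose grey-white plastic canister with a black screw lid, 44 mm across, 72 mm high, standing to the left of the block; origin: centre of its underside. Not to be disturbed
- vial: Loose glass vial with a black cap, 21 mm across, 60 mm high, standing to the right of the block and nearer the robot; origin: centre of its underside. Not to be disturbed
- flange: Loose flat steel disc, 40 mm across, 10 mm high, lying behind the fence; origin: centre of its underside. Not to be disturbed
- bottle: Loose white dropper bottle, 34 mm across, 98 mm high, standing behind the fence; origin: centre of its underside. Not to be disturbed
- battery: Loose battery, 15 x 50 x 15 mm, lying to the left of the block; origin: centre of its underside. Not to be disturbed

How it is judged:
On the way, in this order (a step that is already met when the one before it is completed fails the run):
1. the left lug is pushed (contact force between the fingers and left_lug above 1.5 N and contact force between the fingers and right_lug below 0.1 N), for 0.05 s.
2. then the right lug is pushed, the left one let go (contact force between the fingers and right_lug above 1.5 N and contact force between the fingers and left_lug below 0.1 N), for 0.05 s.
3. then the left lug again (all of step 1), for 0.05 s.
4. then the right lug again (all of step 2), for 0.05 s.
At the end, for the whole second after the job is handed in: The block lies flat and at rest on the worktop with its far face against the fence: the gap is at most 4 mm at both ends of the face, it is square to the fence within 0.05 rad, and neither end of its face lies past an end of the fence (x of face_left in the frame of fence between -0.004 and 0.004 m and x of face_right in the frame of fence between -0.004 and 0.004 m and y of face_left in the frame of fence below 0.12 m and y of face_right in the frame of fence above -0.12 m and angle between the x axis of block and the x axis of fence, either way round below 0.05 rad and height (world z) of block below 0.004 m and angle between block's own z axis and vertical below 0.05 rad and linear speed of block below 0.01 m/s); the robot touches nothing.
It fails at once if the block is lifted or tipped (height (world z) of block above 0.012 m or angle between block's own z axis and vertical above 0.15 rad).
It fails at once if a bystander is moved by more than 20 mm or knocked over (distance of any of canister, vial, flange, bottle, battery from where it was at the start of the episode above 0.02 m or angle between any of canister, vial, bottle's own z axis and vertical above 0.5 rad).
It also fails if it takes over 69 s, if anything falls off the work surface, if the arm or the gripper's body presses on something with over 40 N, if the wrist force passes 120 N, or if a joint passes its speed limit or range.

### The arm

A 7-joint arm with a two-finger parallel gripper is mounted at the origin on a cart in front of the work surface, level with it; the furniture and walls round the work are solid. World frame = base frame: x ahead of the robot, y to its left, z up, the work surface at z = 0. Lengths are in m, angles in rad, forces in N, time in s.
With the tool pointing down it reaches from about 0.35 to 0.9 m from the base axis. Payload 8.1 kg.
Tool frame: the origin (TCP) lies midway between the tips of the shut fingers; the grasp point (between the pads) lies arm.grasp_offset behind it (arm.grasp_offset is the distance from the TCP to the grasp point, in m); z points along the fingers, y is the line along which they close (so a half turn about z gives the same grasp; the last joint's range is limited). The gripper opens to 92 mm and grips with 3 to 60 N. Pads are 19 mm wide; open, the fingers measure 130 mm over their backs; the gripper's body (75 mm by 190 mm) begins 47 mm behind the grasp point.
Start: joints at [1.041, 0.434, 0.025, 1.573, -0.012, 1.134, -0.075], TCP at [0.259, -0.569, 0.227] pointing down, gripper open.
Joint ranges: [-2.62, 2.62], [-0.44, 2.09], [-1.27, 1.32], [0.08, 2.57], [-1.32, 4.46], [0.12, 2], [-2.74, 2.74]. Speed limits (rad/s): [2.22, 2.22, 3.01, 3.01, 3.14, 3.14, 3.14].

### API

Orientations are given as a rotation vector (axis times angle).
In Python, from cell import observe, imaging, arm gives the robot as it stands.
- The arm moves only by the tool apply_moves, never from a script. Its argument "commands" is a list of rows, each a list of 5 numbers: the opening in per cent of the stroke, from 0 (shut) to 100 (fully open), then the shift along the world's x, y, z in units of 0.06 m (1.0 is 0.06 m), then the turn about the world's z in units of 0.5 rad (1.0 is 0.5 rad). A call has 1 to 12 rows; each row shifts and turns the commanded pose from where the row before left it; what a row does not reach is not made up. A row lasts 1/8 s, in which the tool goes at most 62.5 mm and 10.7 degrees, less where a joint would pass 70% of its speed; a pose out of reach is approached as far as the arm can. A call with a number of a shift or a turn outside -1 to 1 is refused whole. A call with a gripper value outside its range is refused whole. The fingers move at their own pace and stop on an object; "newtons" is the grip in N (left out, the last holds). Time passes only in rows, so rows that do not move let the fingers close. It gives the time, the measured TCP pose, the force, the opening and the grip force at its end, in the units of the state.
- observe(): the state, without advancing time (a new reading comes with each control period).
- imaging.get_image(name): name is "scene" or "top" or "wrist"; returns (picture, depth): 420x560x3 uint8, red, green, blue; 420x560 float32, m along the optical axis (not along the pixel's ray), 0 where there is no reading.
- imaging.camera_params(name): a dict with "camera_matrix" (3x3 intrinsics, pixels), "origin" and "rotation" of the camera in the world; the wrist camera has in their place "tool_from_camera" (4x4, takes a point from camera to tool coordinates, whose origin is the TCP and whose axes are the flange's). Camera axes: x right, y up, looking along -z (the intrinsics and any distortion apply to the point x, -y, -z); pixel columns grow to the right and rows downward; lengths in m; the calibration is good to about 2 mm. A picture is of the moment at which its call begins: read the wrist's pose just before it. camera_params takes no time and is no camera call.
- arm.sign_off(): hands the job in; it is judged then, once.
The state is a dict: "clock": time; "joints": joint angles; "dq": joint speeds; "joint_efforts": joint torques, N m; "position": TCP position; "ee_rot": TCP orientation; "force": force on the tool from outside, world axes, zero at the start; "ft_torque": the same for the moment, N m; "width": opening from 0.0 (shut) to 1.0 (fully open); "gripper_force": force on a finger pad.
Only numpy, scipy, OpenCV 4.12 (cv2) and the standard library are available. Lean on these libraries where they do the work, as an engineer would, in place of code of your own. Each camera call takes 0.05 s, during which the arm holds its last target. There are 200 camera calls.

## Working session

There is one attempt and no reset: what is moved stays moved. The work goes in short steps, Python scripts to look and compute and a tool call to move; the robot and the scene stay as the last step left them, time stands still between calls to the robot, and variables do not carry over. Pictures are saved under pics/ and viewed, at most 10 in all, crops included, and the job is handed in when it is done.

Besides the shell and the picture viewer there is one more tool, called as name(argument=value, ...), one argument or row to a line, values as JSON. apply_moves: Moves the arm, as the interface text tells. Its arguments: {"type":"object","properties":{"commands":{"type":"array"},"newtons":{"type":"number"}},"required":["commands"]}

```bash
mkdir -p pics
cat > h.py <<'E'
import numpy as np,cv2
from cell import observe,imaging,arm
def cloud(name):
    im,d=imaging.get_image(name);p=imaging.camera_params(name)
    K=np.array(p["camera_matrix"]);v,u=np.mgrid[:420,:560]
    X=np.stack([(u-K[0,2])/K[0,0]*d,-(v-K[1,2])/K[1,1]*d,-d],-1)
    W=X@np.array(p["rotation"]).T+np.array(p["origin"]);W[d==0]=np.nan
    return im,d,W
E
python3 - <<'E'
from h import *
for n in("top","scene"):
    im,d,W=cloud(n);cv2.imwrite(f"pics/{n}.png",im[...,::-1]);np.save(n+".npy",W)
    print({k:np.round(v,3).tolist() if not isinstance(v,str) else v for k,v in imaging.camera_params(n).items()})
print(observe(),arm.grasp_offset)
E
```

```text
Traceback (most recent call last):
  File "h.py", line 7, in cloud
    W=X@np.array(p["rotation"]).T+np.array(p["origin"]);W[d==0]=np.nan
      ~~~~~~~~~~~~~~~~~~~~~~~~~~~^~~~~~~~~~~~~~~~~~~~~~
ValueError: operands could not be broadcast together with shapes (420,560) (3,)
```

```bash
sed -i 's/^import numpy as np,cv2/import numpy as np,cv2\nfrom scipy.spatial.transform import Rotation as R/; s/np.array(p\["rotation"\]).T/R.from_rotvec(p["rotation"]).as_matrix().T/' h.py
python3 - <<'E'
from h import *
for n in("top","scene"):
    print(imaging.camera_params(n))
    im,d,W=cloud(n);cv2.imwrite(f"pics/{n}.png",im[...,::-1]);np.save(n+".npy",W)
    print(np.round(W[60::100,80::100],3).tolist())
print(observe(),arm.grasp_offset)
E
```

```text
{'camera_matrix': array([[419.55609099,   0.        , 272.70866733],
       [  0.        , 419.55609099, 207.05358144],
       [  0.        ,   0.        ,   1.        ]]), 'origin': array([0.41920197, 0.2898484 , 0.88487597]), 'rotation': array([ 0.16034479, -0.11968455, -1.55370617])}
[[[0.779, 0.631, 0.25], [0.914, 0.529, 0.012], [0.921, 0.302, 0.0], [0.92, 0.075, 0.001], [0.908, -0.138, 0.022]], [[0.616, 0.632, 0.217], [0.683, 0.52, -0.003], [0.681, 0.3, 0.007], [0.68, 0.086, 0.017], [0.684, -0.127, 0.01]], [[0.452, 0.63, 0.187], [0.463, 0.508, 0.0], [0.464, 0.297, 0.04], [0.469, 0.088, -0.004], [0.472, -0.117, 0.001]], [[0.286, 0.631, 0.152], [0.162, 0.631, -0.572], [0.11, 0.3, -0.91], [0.136, -0.081, -0.799], [0.127, -0.501, -0.898]]]
{'camera_matrix': array([[488.26426513,   0.        , 283.76994076],
       [  0.        , 488.26426513, 201.47492634],
       [  0.        ,   0.        ,   1.        ]]), 'origin': array([-0.10384594,  0.33768367,  0.57379314]), 'rotation': array([ 0.71160185, -0.74761876, -1.44476464])}
[[[0.612, 0.63, 0.305], [1.147, 0.587, 0.108], [0.984, 0.3
[... 410 characters left out ...]
lock': 0.15, 'joints': array([ 1.04136074,  0.43503091,  0.02497537,  1.57388229, -0.01162914,
        1.13394428, -0.07508693]), 'dq': array([-0.00065033, -0.0022566 ,  0.0002278 , -0.00157175, -0.00013464,
        0.00013597,  0.00019804]), 'joint_efforts': array([ 1.90912666e-03, -6.68257928e+01,  9.86108892e-01, -3.14694571e+01,
       -6.04799017e-02,  3.94483726e-02,  1.30652616e-04]), 'position': array([ 0.25856024, -0.56860643,  0.22614737]), 'ee_rot': array([-3.06929045e+00, -6.65060017e-01,  4.89967974e-04]), 'force': array([-0.42781739, -0.04371116, -0.84607143]), 'ft_torque': array([ 0.08214541,  0.02139708, -0.01314787]), 'gripper_force': 0.0, 'width': 0.9988784222384428} 0.0188
```

View pics/top.png

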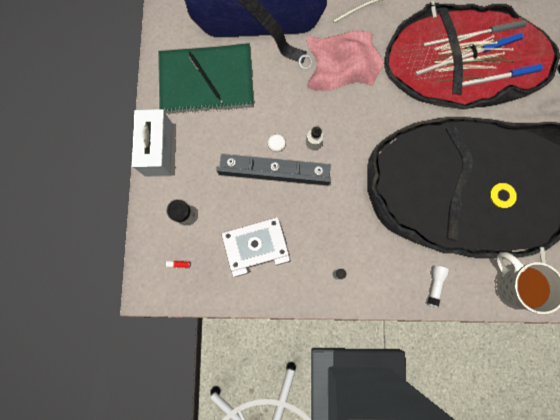

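View pics/scene.png

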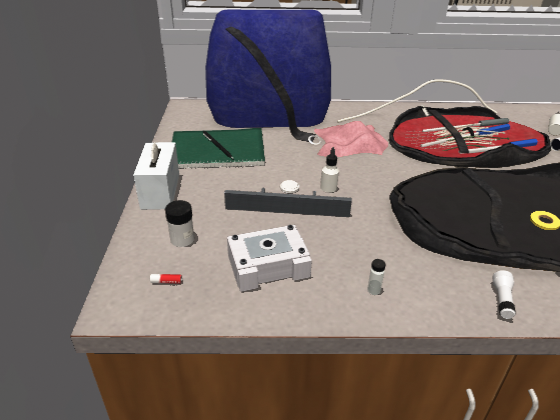

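The top view shows the block at about (255,245), with lugs at (238,271) and (281,262). The fence runs from (218,165) to (330,175). The vial is at (340,273), the canister at (180,210) and the battery at (178,265).

```bash
cat >> h.py <<'E'
def rayplane(n,uv,z):
    p=imaging.camera_params(n);K=np.array(p["camera_matrix"]);Rm=R.from_rotvec(p["rotation"]).as_matrix()
    uv=np.atleast_2d(uv).astype(float)
    r=np.c_[(uv[:,0]-K[0,2])/K[0,0],-(uv[:,1]-K[1,2])/K[1,1],-np.ones(len(uv))]@Rm.T
    o=np.array(p["origin"]);return o+r*((z-o[2])/r[:,2])[:,None]
def blob(m):
    n,l,s,c=cv2.connectedComponentsWithStats(m.astype(np.uint8));k=1+np.argmax(s[1:,4]);return l==k
def fence(W):
    # top edge of upright, z=0.04
    z=W[...,2];u=np.s_[140:195,205:345]
    m=np.zeros(z.shape,bool);m[u]=(z[u]>.030)&(z[u]<.05);m=blob(m)
    return m
def block(im,W,prior=(0.47,0.33)):
    z=W[...,2];m=(z>.036)&(z<.056)&(np.hypot(W[...,0]-prior[0],W[...,1]-prior[1])<.13)&(im.min(2)>60)
    return blob(cv2.morphologyEx(m.astype(np.uint8),cv2.MORPH_CLOSE,np.ones((5,5))))
E
python3 - <<'E'
from h import *
W=np.load("top.npy");im=cv2.imread("pics/top.png")
for nm,m,z in(("fence",fence(W),.04),("block",block(im,W),.045)):
    c=max(cv2.findContours(m.astype(np.uint8),0,2)[0],key=cv2.contourArea)
    P=rayplane("top",c[:,0],z)[:,:2].astype(np.float32)
    print(nm,m.sum(),cv2.minAreaRect(P),np.round(cv2.boxPoints(cv2.minAreaRect(P)),4).tolist(),np.median(W[m][:,2]))
    cv2.drawContours(im,[c],-1,(0,255,0),1)
z=W[...,2]
for nm,(u,v),h in(("can",(180,211),.072),("vial",(340,273),.06),("batt",(178,265),.015)):
    m=np.zeros(z.shape,bool);s=np.s_[v-22:v+23,u-22:u+23];m[s]=z[s]>h*.6;m=blob(m);Q=W[m]
    print(nm,m.sum(),np.round(Q.min(0),3),np.round(Q.max(0),3))
# near lug pixels profile
cv2.imwrite("pics/c.png",cv2.resize(im[130:300,150:370],None,fx=3.5,fy=3.5,interpolation=0))
E
```

```text
fence 637 ((0.6412895321846008, 0.31416261196136475), (0.23878887295722961, 0.01425964292138815), 84.88816833496094) [[0.6236000061035156, 0.19589999318122864], [0.6377999782562256, 0.19460000097751617], [0.6589999794960022, 0.4323999881744385], [0.6448000073432922, 0.43369999527931213]] 0.03847344977627587
block 2534 ((0.48961272835731506, 0.34717151522636414), (0.09069666266441345, 0.11928007751703262), 16.487825393676758) [[0.4291999936103821, 0.39149999618530273], [0.46309998631477356, 0.27709999680519104], [0.550000011920929, 0.3028999865055084], [0.5162000060081482, 0.4171999990940094]] nan
can 444 [0.536 0.48  0.043] [0.579 0.524 0.075]
vial 103 [0.428 0.17  0.038] [0.448 0.189 0.063]
batt 144 [0.447 0.486 0.009] [0.461 0.534 0.018]
```

View pics/c.png

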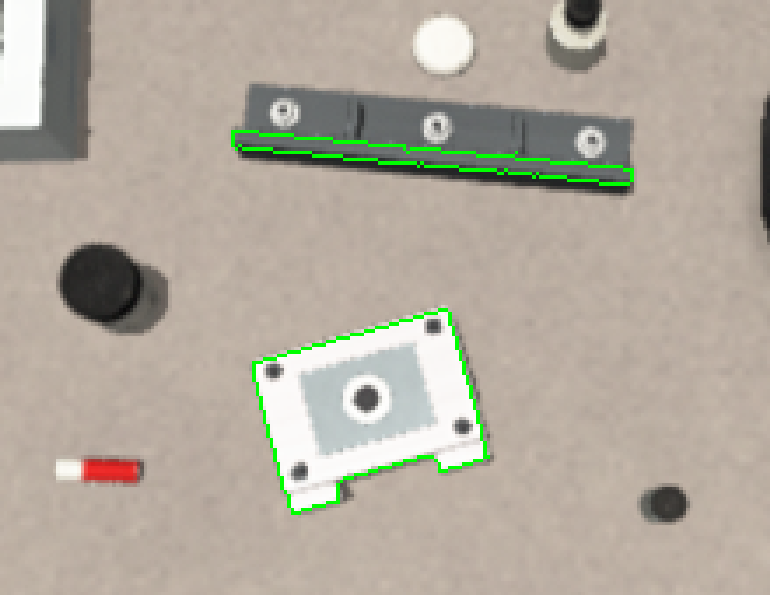

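The contours fit well:
- **Block:** far-face centre is at (0.533, 0.360) with yaw +0.29.
- **Fence:** centre is at (0.634, 0.315) with yaw −0.09.
- **Left lug:** its push face is at (0.433, 0.376).

Next I'll bring the closed fingers over behind the left lug.

apply_moves(
  commands=[
    [0, 0.7, 0.3, 0, 0],
    [0, 0.7, 0.6, 0, 0],
    [0, 0.6, 0.7, 0, 0],
    [0, 0.2, 0.8, 0, 0],
    [0, 0, 0.9, 0, 0],
    [0, 0, 0.9, 0, 0],
    [0, 0, 0.9, 0, 0],
    [0, 0, 0.9, 0, 0],
    [0, 0, 0.9, 0, 0],
    [0, 0, 0.9, 0, 0],
    [0, 0, 0.9, 0, -0.1],
    [0, 0, 0.9, 0, -0.18],
  ],
)

```text
clock: 1.65
position: [0.3904, 0.0087, 0.2269]
ee_rot: [3.11, 0.445, 0.001]
force: [0.7, -0.3, -0.3]
width: 0.006
gripper_force: 0.0
```

apply_moves(
  commands=[
    [0, 0, 0.9, 0, 0],
    [0, 0, 0.9, 0, 0],
    [0, 0, 0.9, 0, 0],
    [0, 0, 0.9, 0, 0],
    [0, 0, 0.9, 0, 0],
    [0, 0, 0.9, 0, 0],
    [0, 0, 0.5, -0.5, 0],
    [0, 0, 0, -0.5, 0],
    [0, 0, 0, 0, 0],
    [0, 0, 0, 0, 0],
  ],
)

```text
clock: 2.9
position: [0.3911, 0.361, 0.1676]
ee_rot: [-3.109, -0.448, -0.001]
force: [0.3, -0.2, 0.1]
width: 0.004
gripper_force: 0.0
```

apply_moves(
  commands=[
    [0, 0, 0, -0.7, 0],
    [0, 0, 0, -0.7, 0],
    [0, 0, 0, -0.7, 0],
    [0, 0, 0, -0.36, 0],
    [0, 0, 0, 0, 0],
    [0, 0.19, 0.06, 0, 0],
    [0, 0.19, 0.06, 0, 0],
    [0, 0.08, 0.02, 0, 0],
    [0, 0, 0, 0, 0],
  ],
)

```text
clock: 4.03
position: [0.419, 0.3696, 0.0194]
ee_rot: [-3.109, -0.447, -0.001]
force: [-0.2, 0.0, 0.2]
width: 0.004
gripper_force: 0.0
```

```bash
cat >> h.py <<'E'
F0=np.array([0.6342,0.3148]);FY=-0.089
fx=np.array([np.cos(FY),np.sin(FY)]);fy=np.array([-fx[1],fx[0]])
def report(save=None):
    o=observe();im,d,W=cloud("top")
    cs=[]
    z=W[...,2]
    # bright block top, away from the dark gripper
    m=(im.min(2)>150)&(W[...,0]>.38)&(W[...,0]<.68)&(W[...,1]>.2)&(W[...,1]<.47)&(z>.03)&(z<.056)
    m=cv2.morphologyEx(m.astype(np.uint8),cv2.MORPH_CLOSE,np.ones((5,5)))
    if save: cv2.imwrite(save,cv2.resize(im[130:300,150:370,::-1],None,fx=3.5,fy=3.5,interpolation=0))
    c=max(cv2.findContours(m,0,2)[0],key=cv2.contourArea)
    b=cv2.minAreaRect(rayplane("top",c[:,0],.045)[:,:2].astype(np.float32));P=cv2.boxPoints(b)
    g=(P-F0)@fx;i=np.argsort(-g)[:2];A,B=sorted(P[i],key=lambda p:p[1])  # right,left
    v=B-A;yaw=np.arctan2(-v[0],v[1]);C=(A+B)/2
    x=np.array([np.cos(yaw),np.sin(yaw)]);y=np.array([-x[1],x[0]])
    L=C-.091*x+.044*y;Rr=C-.091*x-.044*y
    print("size",np.round(b[1],4),"yaw %.3f rel %.3f"%(yaw,yaw-FY),"fence x,y R",np.round([(A-F0)@fx,(A-F0)@fy],4),"L",np.round([(B-F0)@fx,(B-F0)@fy],4))
    print("x",x.round(3),"Lface",L.round(4),"Rface",Rr.round(4))
    r=o["ee_rot"];ty=2*np.arctan2(r[1],r[0]);ty=(ty+np.pi)%(2*np.pi)-np.pi
    print("tcp",np.round(o["position"],4),"toolyaw %.3f"%ty,"F",np.round(o["force"],1),"t",o["clock"])
E
python3 -c "
from h import *
report('pics/r1.png')"
```

```text
size [0.0766 0.117 ] yaw 0.287 rel 0.376 fence x,y R [-0.0828 -0.0194] L [-0.1258  0.0894]
x [0.959 0.283] Lface [0.4337 0.3754] Rface [0.4586 0.291 ]
tcp [0.419  0.3696 0.0194] toolyaw 0.286 F [-0.2  0.   0.2] t 4.025
```

View pics/r1.png

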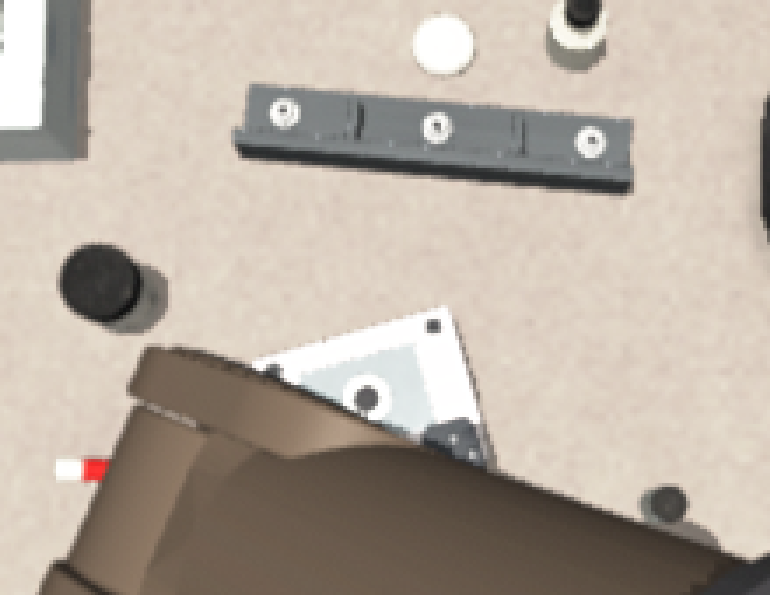

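The arm hides the near side, but the far face can still be measured. Now the first left push: about 6 mm to contact, then 30 mm of push while turning with the block.

apply_moves(
  commands=[
    [0, 0.1, 0.03, 0, 0],
    [0, 0.1, 0.03, 0, -0.04],
    [0, 0.1, 0.03, 0, -0.1],
    [0, 0.1, 0.02, 0, -0.1],
    [0, 0.1, 0.02, 0, -0.1],
    [0, 0.1, 0.01, 0, -0.1],
    [0, 0, 0, 0, 0],
  ],
)

```text
clock: 4.95
position: [0.4538, 0.3787, 0.019]
ee_rot: [-3.139, -0.106, 0.001]
force: [-2.4, 2.1, 0.7]
width: 0.002
gripper_force: 1.1
```

```bash
python3 -c "
from h import *
report('pics/r2.png')"
```

```text
size [0.0529 0.0974] yaw 0.011 rel 0.100 fence x,y R [-0.0703 -0.0375] L [-0.08    0.0595]
x [1.    0.011] Lface [0.4689 0.3755] Rface [0.4698 0.2875]
tcp [0.4538 0.3787 0.019 ] toolyaw 0.068 F [-2.4  2.1  0.7] t 4.95
```

apply_moves(
  commands=[
    [0, -0.2, 0, 0, 0],
    [0, -0.3, 0, 0, 0],
    [0, 0, -0.5, 0, 0],
    [0, 0, -0.5, 0, 0],
    [0, 0, -0.5, 0, 0],
    [0, 0, 0, 0, 0],
    [0, 0, 0, 0, 0],
  ],
)

```text
clock: 5.88
position: [0.4238, 0.2886, 0.0195]
ee_rot: [-3.139, -0.106, -0.001]
force: [0.1, -0.0, -0.5]
width: 0.008
gripper_force: 0.0
```

```bash
python3 -c "
from h import *
report('pics/r2.png')"
```

```text
size [0.0905 0.1189] yaw 0.070 rel 0.159 fence x,y R [-0.0695 -0.0352] L [-0.0883  0.0822]
x [0.998 0.07 ] Lface [0.4639 0.3827] Rface [0.47   0.2949]
tcp [0.4238 0.2886 0.0195] toolyaw 0.068 F [ 0.1 -0.  -0.5] t 5.875
```

View pics/r2.png

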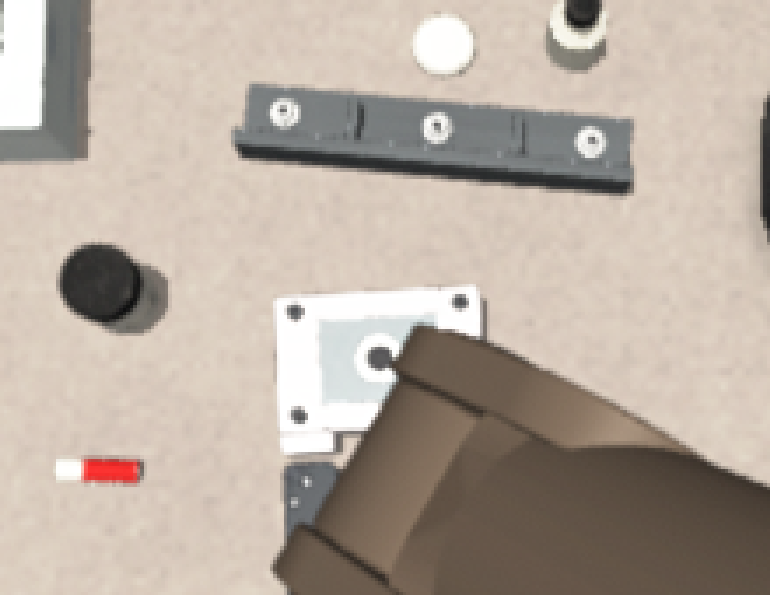

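Yaw relative to the fence is now 0.16. The gaps are 69 mm on the right and 88 mm on the left. Next is the first right push, about 20 mm.

apply_moves(
  commands=[
    [0, 0.3, 0.06, 0, 0],
    [0, 0.2, 0.05, 0, 0],
    [0, 0.1, 0.01, 0, 0],
    [0, 0.1, 0.01, 0, 0.06],
    [0, 0.1, 0.01, 0, 0.1],
    [0, 0.1, 0.02, 0, 0.1],
    [0, 0, 0, 0, 0],
    [0, -0.2, -0.04, 0, 0],
    [0, -0.3, -0.08, 0, 0],
    [0, -0.2, 0.4, 0, 0],
    [0, 0, 0.5, 0, 0],
    [0, 0, 0.5, 0, 0],
  ],
)

```text
clock: 7.42
position: [0.4356, 0.3758, 0.0196]
ee_rot: [-3.125, -0.309, -0.001]
force: [1.4, 0.1, 0.5]
width: 0.007
gripper_force: 0.0
```

```bash
python3 -c "
from h import *
report('pics/r3.png')"
```

```text
size [0.0897 0.1192] yaw 0.205 rel 0.294 fence x,y R [-0.0523 -0.0208] L [-0.0869  0.0932]
x [0.979 0.204] Lface [0.47   0.3815] Rface [0.488  0.2954]
tcp [0.4356 0.3758 0.0196] toolyaw 0.197 F [1.4 0.1 0.5] t 7.425
```

View pics/r3.png

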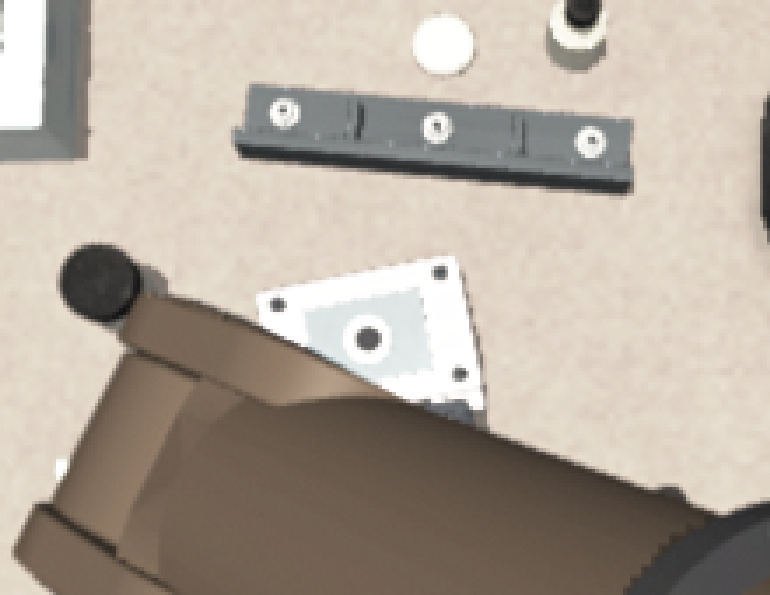

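apply_moves(
  commands=[
    [0, 0.2, 0.05, 0, 0],
    [0, 0.2, 0.05, 0, 0],
    [0, 0.1, 0.02, 0, -0.06],
    [0, 0.1, 0.02, 0, -0.1],
    [0, 0.1, 0.01, 0, -0.1],
    [0, 0.1, 0.01, 0, -0.1],
    [0, 0.1, 0, 0, -0.1],
    [0, 0.1, 0, 0, -0.1],
    [0, 0.1, 0, 0, -0.08],
    [0, 0, 0, 0, 0],
    [0, -0.2, 0, 0, 0],
    [0, -0.4, 0, 0, 0],
  ],
)

```text
clock: 8.98
position: [0.4666, 0.3826, 0.019]
ee_rot: [3.135, -0.197, 0.001]
force: [-0.6, 0.7, 0.2]
width: 0.006
gripper_force: 0.0
```

apply_moves(
  commands=[
    [0, 0, -0.5, 0, 0],
    [0, 0, -0.5, 0, 0],
    [0, 0, -0.45, 0, 0],
    [0, 0, 0, 0, 0],
    [0, 0, 0, 0, 0],
  ],
)

```text
clock: 9.6
position: [0.4662, 0.2973, 0.0194]
ee_rot: [-3.135, 0.193, -0.001]
force: [-0.6, -0.4, -0.1]
width: 0.006
gripper_force: 0.0
```

```bash
python3 -c "
from h import *
report('pics/r4.png')"
```

```text
size [0.053  0.0809] yaw -0.124 rel -0.035 fence x,y R [-0.0371  0.0172] L [-0.0353  0.0702]
x [ 0.992 -0.123] Lface [0.5171 0.4164] Rface [0.5063 0.3291]
tcp [0.4662 0.2973 0.0194] toolyaw -0.123 F [-0.6 -0.4 -0.1] t 9.6
```

The right end is partly hidden here, but the left corner is reliable. The block is nearly square to the fence, about 37 mm short of it. Next is the second right push, about 24 mm.

apply_moves(
  commands=[
    [0, 0.2, -0.02, 0, 0],
    [0, 0.2, -0.02, 0, 0],
    [0, 0.1, -0.01, 0, 0.06],
    [0, 0.1, -0.01, 0, 0.1],
    [0, 0.1, 0, 0, 0.1],
    [0, 0.1, 0, 0, 0.1],
    [0, 0, 0, 0, 0],
    [0, -0.2, 0, 0, 0],
    [0, -0.4, 0, 0, 0],
    [0, 0, 0.5, 0, 0],
    [0, 0, 0.5, 0, 0],
    [0, 0, 0.45, 0, 0],
  ],
)

```text
clock: 11.15
position: [0.4778, 0.3823, 0.0196]
ee_rot: [-3.139, -0.09, -0.001]
force: [-0.1, -0.6, -0.1]
width: 0.002
gripper_force: 0.0
```

```bash
python3 -c "
from h import *
report('pics/r5.png')"
```

```text
size [0.0779 0.1183] yaw 0.060 rel 0.149 fence x,y R [-0.0152 -0.0329] L [-0.0328  0.084 ]
x [0.998 0.06 ] Lface [0.5191 0.3808] Rface [0.5244 0.293 ]
tcp [0.4778 0.3823 0.0196] toolyaw 0.057 F [-0.1 -0.6 -0.1] t 11.15
```

View pics/r5.png

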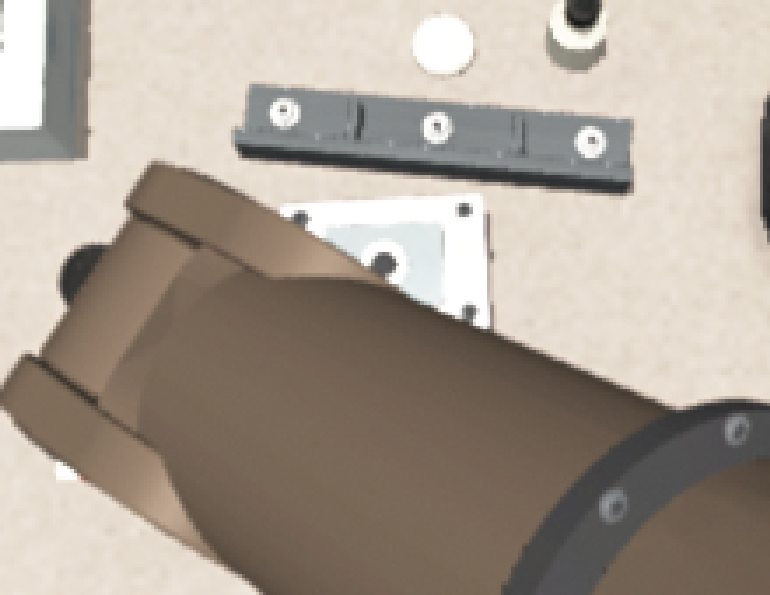

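apply_moves(
  commands=[
    [0, 0.3, 0, 0, 0],
    [0, 0.2, 0, 0, 0],
    [0, 0.1, 0.01, 0, -0.06],
    [0, 0.1, 0, 0, -0.1],
    [0, 0.1, 0, 0, -0.1],
    [0, 0.1, 0, 0, -0.1],
    [0, 0, 0, 0, 0],
    [0, -0.2, 0, 0, 0],
    [0, -0.4, 0, 0, 0],
    [0, 0, -0.5, 0, 0],
    [0, 0, -0.5, 0, 0],
    [0, 0, -0.4, 0, 0],
  ],
)

```text
clock: 12.7
position: [0.4959, 0.2948, 0.0192]
ee_rot: [3.135, -0.194, 0.0]
force: [-0.0, 1.0, 0.3]
width: 0.009
gripper_force: 0.0
```

```bash
python3 -c "
from h import *
report('pics/r6.png')"
```

```text
size [0.0385 0.0802] yaw -0.696 rel -0.607 fence x,y R [-0.0099  0.0235] L [0.0121 0.0551]
x [ 0.767 -0.641] Lface [0.5971 0.4459] Rface [0.5407 0.3784]
tcp [0.4959 0.2948 0.0192] toolyaw -0.124 F [-0.   1.   0.3] t 12.7
```

View pics/r6.png

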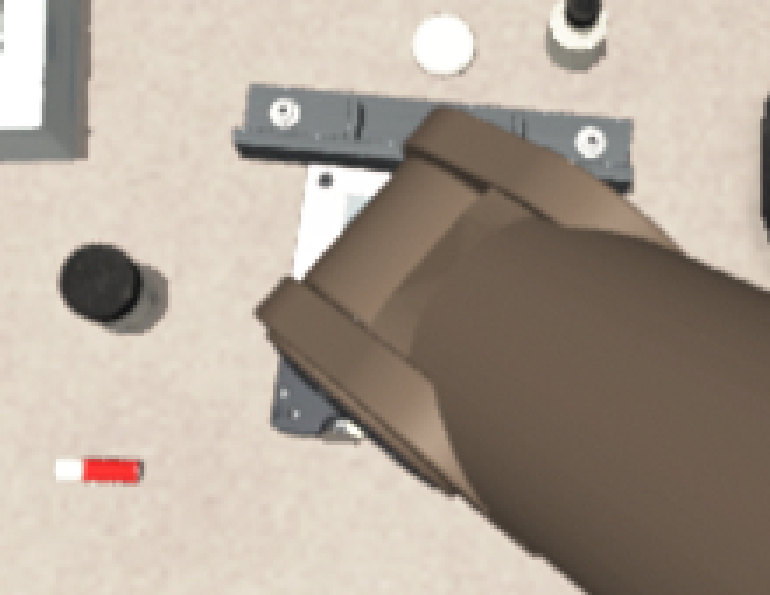

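The arm hides most of the block, so I'll lift clear and measure properly.

apply_moves(
  commands=[
    [0, -0.2, 0, 0.6, 0],
    [0, 0, 0, 0.8, 0],
    [0, 0, 0, 0.6, 0],
    [0, 0, -0.9, 0, 0],
    [0, 0, -0.9, 0, 0],
    [0, 0, -0.9, 0, 0],
    [0, 0, -0.9, 0, 0],
    [0, 0, 0, 0, 0],
  ],
)

```text
clock: 13.75
position: [0.484, 0.0756, 0.139]
ee_rot: [3.132, -0.205, -0.0]
force: [0.5, 1.3, -0.3]
width: 0.005
gripper_force: 0.0
```

```bash
python3 -c "
from h import *
report('pics/r7.png')"
```

```text
size [0.1192 0.0902] yaw -0.119 rel -0.030 fence x,y R [-0.0104 -0.0479] L [-0.0068  0.0712]
x [ 0.993 -0.119] Lface [0.5415 0.3817] Rface [0.5311 0.2943]
tcp [0.484  0.0756 0.139 ] toolyaw -0.131 F [ 0.5  1.3 -0.3] t 13.75
```

View pics/r7.png

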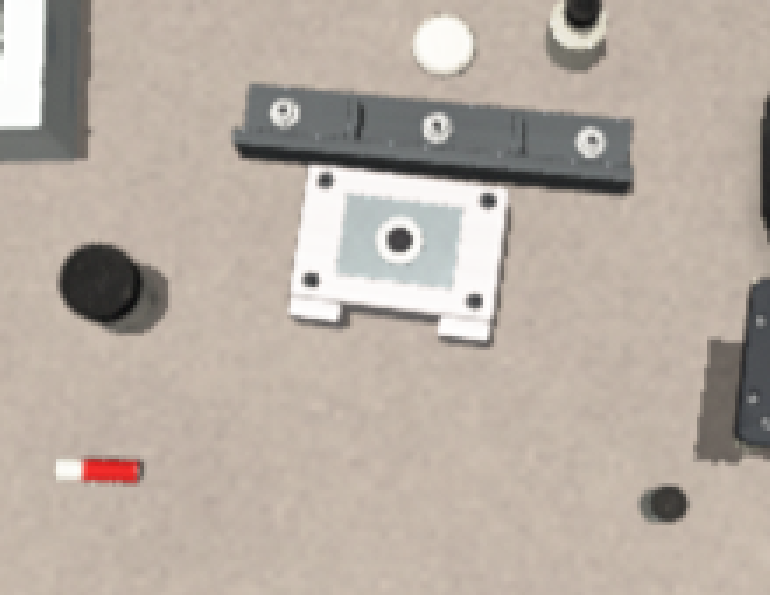

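Clear view: the right gap is 10 mm, the left gap is 7 mm and the skew is −0.03. Next I'll push the right lug until its end nearly reaches the fence.

apply_moves(
  commands=[
    [0, 0, 0.9, 0, 0],
    [0, 0, 0.9, 0, 0],
    [0, 0, 0.9, 0, 0],
    [0, 0, 0.97, 0, 0],
    [0, 0, 0, -0.8, 0],
    [0, 0, 0, -0.8, 0],
    [0, 0, 0, -0.4, 0],
    [0, 0.3, -0.03, 0, 0],
    [0, 0.2, -0.02, 0, 0.04],
    [0, 0.1, -0.01, 0, 0.04],
    [0, 0.1, 0, 0, 0.06],
    [0, 0, 0, 0, 0],
  ],
)

```text
clock: 15.3
position: [0.5261, 0.2968, 0.0198]
ee_rot: [3.14, -0.083, -0.001]
force: [-4.8, -2.4, 1.2]
width: 0.005
gripper_force: 1.5
```

apply_moves(
  commands=[
    [0, 0.05, 0, 0, 0.02],
    [0, 0.05, 0, 0, 0.02],
    [0, 0, 0, 0, 0],
  ],
)

```text
clock: 15.68
position: [0.5313, 0.2966, 0.0194]
ee_rot: [3.14, -0.052, -0.003]
force: [-5.4, -3.6, 1.9]
width: 0.006
gripper_force: 2.6
```

apply_moves(
  commands=[
    [0, -0.2, 0, 0, 0],
    [0, -0.4, 0, 0, 0],
    [0, 0, 0.5, 0, 0],
    [0, 0, 0.5, 0, 0],
    [0, 0, 0.45, 0, 0],
    [0, 0.3, 0, 0, 0],
    [0, 0.2, 0, 0, 0],
    [0, 0.1, 0, 0, 0],
    [0, 0.1, 0, 0, -0.04],
    [0, 0.05, 0, 0, 0],
    [0, 0, 0, 0, 0],
  ],
)

```text
clock: 17.05
position: [0.5391, 0.3857, 0.0193]
ee_rot: [-3.139, 0.083, 0.004]
force: [-6.3, 2.1, 3.2]
width: 0.006
gripper_force: 3.1
```

apply_moves(
  commands=[
    [0, 0.04, 0, 0, 0],
    [0, 0.04, 0, 0, 0],
    [0, 0, 0, 0, 0],
  ],
)

```text
clock: 17.42
position: [0.5406, 0.386, 0.0192]
ee_rot: [3.14, -0.08, -0.011]
force: [-16.3, 0.0, 10.3]
width: 0.007
gripper_force: 8.0
```

The force jumped, so the left end is against the fence. I'll seat the right end the same way, then withdraw.

apply_moves(
  commands=[
    [0, -0.2, 0, 0, 0],
    [0, -0.4, 0, 0, 0],
    [0, 0, -0.5, 0, 0],
    [0, 0, -0.5, 0, 0],
    [0, 0, -0.47, 0, 0],
    [0, 0.3, 0, 0, 0],
    [0, 0.1, 0, 0, 0],
    [0, 0.05, 0, 0, 0],
    [0, 0, 0, 0, 0],
  ],
)

```text
clock: 18.55
position: [0.5322, 0.2948, 0.0183]
ee_rot: [3.136, -0.083, -0.012]
force: [-13.4, -4.7, 9.6]
width: 0.005
gripper_force: 6.9
```

apply_moves(
  commands=[
    [0, -0.2, 0, 0, 0],
    [0, -0.4, 0, 0, 0],
    [0, 0, 0, 0.8, 0],
    [0, 0, 0, 0.8, 0],
    [0, 0, 0, 0.4, 0],
    [0, 0, -0.9, 0, 0],
    [0, 0, -0.9, 0, 0],
    [0, 0, -0.9, 0, 0],
    [0, 0, -0.9, 0, 0],
    [0, 0, 0, 0, 0],
  ],
)

```text
clock: 19.8
position: [0.5011, 0.0752, 0.1391]
ee_rot: [3.138, -0.095, 0.001]
force: [0.4, 0.8, -0.0]
width: 0.004
gripper_force: 0.0
```

```bash
python3 -c "
from h import *
report('pics/r8.png')"
```

```text
size [0.1191 0.0919] yaw -0.090 rel -0.001 fence x,y R [ 0.0034 -0.0443] L [0.0035 0.0748]
x [ 0.996 -0.09 ] Lface [0.5523 0.3816] Rface [0.5444 0.294 ]
tcp [0.5011 0.0752 0.1391] toolyaw -0.061 F [ 0.4  0.8 -0. ] t 19.8
```

View pics/r8.png

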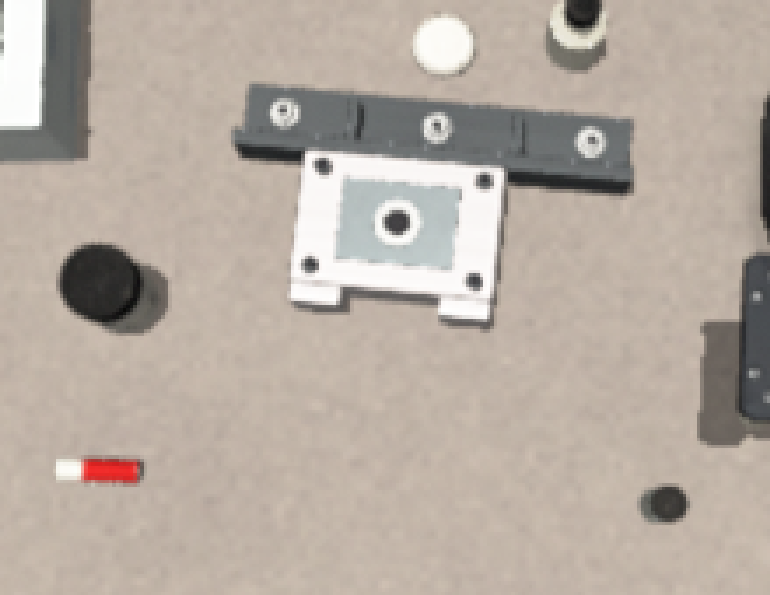

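The block lies flush against the fence. Its far edge shows no gap, the skew is −0.001 rad, and the bystanders haven't moved. Both seating pushes also met the fence. Handing in.

```bash
python3 -c "
from cell import arm
print(arm.sign_off())"
```

```text
the job is handed in; nothing more can be done
None
```

The block was handed in seated flat against the fence: about 0.001 rad off square and within the fence's ends, after alternating left and right lug pushes; the bystanders in the last view hadn't moved, and sign-off returned no verdict.

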